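# Kickstand down, bike frame held upright

### The job

The rear frame stub of a child's bicycle lies tipped back against the rest of its rocking jig. First swing its folded kickstand down past its dead centre until it snaps fully down against its stop, then bring the frame upright with the fingers on it and finish while still holding it upright, because it tips back as soon as it is let go. Leave the loose tools and other things on the bench where they are.

Things in the scene. Friction and masses are not known exactly. Their poses are not given: they have to be found in the camera images.
- jig: Fixed steel jig: plate 150 x 360 x 8 mm, a bearing block at each end, a rest post 183 mm high on its far side. Origin: on the bench under the rocking axis, midway between the bearings; z up, y along the rocking axis (50 mm above the origin) and the frame's length, x level from the kickstand side to the rest post (roughly away from the robot).
- frame: Grey frame stub, 1.1 kg, 300 mm long: seat tube, stays, bare hub. Origin: on the rocking axis midway between the bearings; z is its upright direction, y the jig's y, x to the rest post's side. Seat post at x 0, y -90 mm: round, 25 mm across, bare from z 195 to 260 mm. All else on it lies below z 190 mm, within |x| 60 mm (hub at y 122, z 120 mm). Kickstand on the -x side.
- rocker (a joint): Lean of the frame about the jig's y, rad: 0 upright, + leaning to the rest post; it lies on the rest at 0.35 (start) and stops at -0.2 on the other side. A spring and its weight pull it back to the rest from everywhere, with 2 to 4 N at the seat post.
- stand (a joint): Kickstand angle, rad: 0 folded (start, leg along the frame's +y), 1.6 fully down at its stop (leg along the frame's -z); it turns about the frame's -x axis. Over-centre spring: below about 0.8 it springs back to 0, beyond it snaps to 1.6 by itself; it takes up to about 4 N at the foot.
- stand_pivot (a point): Centre of the kickstand's pivot, at (-60, -50, 120) mm in the frame's axes.
- stand_foot (a point): Centre of the round end of the kickstand leg, a straight round steel bar 14 mm thick (rubber sleeve 19 mm on the last 15 mm). From pivot to foot it goes -50 mm in the frame's x and 145 mm at right angles to x: along +y when folded, along -z when down.
- post_top (a point): Centre of the top end of the seat post, at (0, -90, 260) mm in the frame's axes.
- wrench: Loose bystander: steel wrench 160 mm long lying on the bench near the jig, on the kickstand side.
- locknut: Loose bystander: steel ring 32 mm across, 12 mm high, on the bench on the kickstand side of the jig.
- grease: Loose bystander: grey jar 60 mm across, 65 mm high, on the bench beyond the jig.
- driver: Loose bystander: screwdriver with a black handle, lying to the right.
- wood_block: Loose bystander: wood block 90 x 60 x 40 mm, to the left.
- dowel: Loose bystander: upright wood round 44 mm across, 30 mm high, to the right.
- oil: Loose bystander: white bottle 52 mm across, 130 mm high, to the left.

How it is judged:
By the outcome, as a careful person would: the job done as asked, in the order asked, and still so for the second after the job is handed in, while the arm keeps its last pose, push and grip.
It also fails if it takes over 51 s, if anything falls off the work surface, if the arm or the gripper's body presses on something with over 40 N, if the wrist force passes 120 N, or if a joint passes its speed limit or range.

### The arm

A 7-joint arm with a two-finger parallel gripper is mounted at the origin on the work surface. World frame = base frame: x ahead of the robot, y to its left, z up, the work surface at z = 0. Lengths are in m, angles in rad, forces in N, time in s.
With the tool pointing down it reaches from about 0.4 to 0.875 m from the base axis. Payload 4.4 kg.
Tool frame: the origin (TCP) lies midway between the tips of the shut fingers; the grasp point (between the pads) lies 19 mm behind it; z points along the fingers, y is the line along which they close (so a half turn about z gives the same grasp; the last joint's range is limited). The gripper opens to 85 mm and grips with 20 to 120 N. Pads are 22 mm wide; open, the fingers measure 114 mm over their backs; the gripper's body (76 mm by 85 mm) begins 54 mm behind the grasp point. The pads swing forward as they close: fully open they stand 13 mm farther back than shut.
Start: joints at [-1.227, 0.628, 0.038, 1.517, -0.027, 0.996, -0.02], TCP at [0.259, 0.596, 0.231] pointing down, gripper open.
Joint ranges: [-3.06, 3.06], [-0.37, 2.12], [-1.25, 1.32], [0.18, 2.47], [-1.1, 4.24], [0.23, 1.98], [-2.94, 2.94]. Speed limits (rad/s): [2.57, 2.57, 3.14, 3.14, 3.14, 3.14, 3.14].

### API

Orientations are given as a unit quaternion [w, x, y, z].
In Python, from plant import manip gives the robot as it stands.
- The arm moves only by the tool arm_command, never from a script. Its argument "moves" is a list of rows, each an object with "dp": the shift along the tool's x, y, z scaled (see below), a list of three; "spin": the turn about the tool's z scaled (see below). In form: [{"dp": [dx, dy, dz], "spin": spin}, ...]. A call has 1 to 8 rows; each row shifts and turns the commanded pose from where the row before left it, along the tool's axes as they then stand; what a row does not reach is not made up. The controller multiplies each number of a shift by 0.02 m and each number of a turn by 0.12 rad. A row lasts 1/8 s, in which the tool goes at most 62.5 mm and 10.7 degrees, less where a joint would pass 70% of its speed; a pose out of reach is approached as far as the arm can. A call with a number of a shift or a turn outside -1 to 1 is refused whole. A call with a gripper value outside its range is refused whole. "hand" is the gripper's target within -1 to 1 (fully open at 1, half-way at 0, shut at -1), set as the call begins (left out, the last holds). The fingers move at their own pace and stop on an object; the grip force is fixed at half the most. Time passes only in rows, so rows that do not move let the fingers close. It gives the time, the measured TCP pose, the force, the opening and the grip force at its end, in the units of the state.
- manip.state(): the state, without advancing time (a new reading comes with each control period).
- manip.read_camera(name): name is "scene" or "top" or "wrist"; returns the picture (400x640x3 uint8, red, green, blue); there is no depth.
- manip.get_calibration(name): a dict with "vfov" (degrees; the focal length in pixels is half the picture's height over the tangent of half this angle, whatever the lens; pixels are square), "cx", "cy" (the principal point, pixels), "cam_to_world" (4x4, takes a point from camera to world coordinates). Camera axes: x right, y down, z forward; pixel columns grow to the right and rows downward; lengths in m; the calibration is good to about 2 mm. The wrist camera is an equidistant fisheye: a pixel r from the principal point sees the ray r / f radians off the axis. A picture is of the moment at which its call begins: read the wrist's pose just before it. get_calibration takes no time and is no camera call; for the wrist camera it gives the pose at the moment of the call.
- manip.finish_job(): hands the job in; it is judged then, once.
The state is a dict: "t": time; "joint_pos": joint angles; "dq": joint speeds; "joint_efforts": joint torques, N m; "eef_pos": TCP position; "ee_rot": TCP orientation; "ft_force": force on the tool from outside, world axes, zero at the start; "moment": the same for the moment, N m; "opening": finger opening in m; "finger_force": force on a finger pad.
Only numpy, scipy, OpenCV 4.12 (cv2) and the standard library are available. Lean on these libraries where they do the work, as an engineer would, in place of code of your own. Each camera call takes 0.05 s, during which the arm holds its last target. There are 200 camera calls.

## Working session

There is one attempt and no reset: what is moved stays moved. The work goes in short steps, Python scripts to look and compute and a tool call to move; the robot and the scene stay as the last step left them, time stands still between calls to the robot, and variables do not carry over. Pictures are saved under pics/ and viewed, at most 10 in all, crops included, and the job is handed in when it is done.

Besides the shell and the picture viewer there is one more tool, called by a JSON object that holds its "fn" and its "kwargs". arm_command: Moves the arm, as the interface text tells. Its arguments: {"type":"object","properties":{"moves":{"type":"array"},"hand":{"type":"number"}},"required":["moves"]}

```bash
mkdir -p pics; python3 - <<'E'
from plant import manip
import cv2,numpy as np
for n in ("scene","top"):
    cv2.imwrite(f"pics/{n}0.png",manip.read_camera(n)[:,:,::-1]); c=manip.get_calibration(n); print(n,c["vfov"],c["cx"],c["cy"],np.round(c["cam_to_world"],3).tolist())
s=manip.state();print(s)
E
```

```text
scene 45.29993311000328 316.39514870475995 200.37282038211058 [[0.838, 0.386, -0.387, 1.253], [0.546, -0.606, 0.579, -1.0], [-0.011, -0.696, -0.718, 1.437], [0.0, 0.0, 0.0, 1.0]]
top 43.933233494417365 317.5288780536023 205.3038414826187 [[0.026, -0.984, 0.177, 0.347], [-1.0, -0.025, 0.008, 0.006], [-0.004, -0.177, -0.984, 1.53], [0.0, 0.0, 0.0, 1.0]]
{'t': 0.1, 'joint_pos': array([-1.22682421,  0.6292453 ,  0.03844548,  1.51826865, -0.02699832,
        0.99630351, -0.02001812]), 'dq': array([ 0.00057288, -0.00398554,  0.0004092 , -0.00127908, -0.00016928,
       -0.0008287 , -0.00086094]), 'joint_efforts': array([ 4.98153400e-03, -5.64528143e+01,  1.23048037e+00, -1.93971276e+01,
        1.12096893e-02,  5.34435516e-03,  2.38755899e-05]), 'eef_pos': array([0.25870946, 0.59568473, 0.23048625]), 'ee_rot': array([-1.64483601e-04,  2.03464243e-01,  9.79082006e-01, -8.37435778e-04]), 'ft_force': array([ 0.78790969, -1.02880041,  0.20173228]), 'moment': array([-0.01564426,  0.04161938, -0.06120844]), 'finger_force': 0.0, 'opening': 0.08499624984362707}
```

View pics/scene0.png

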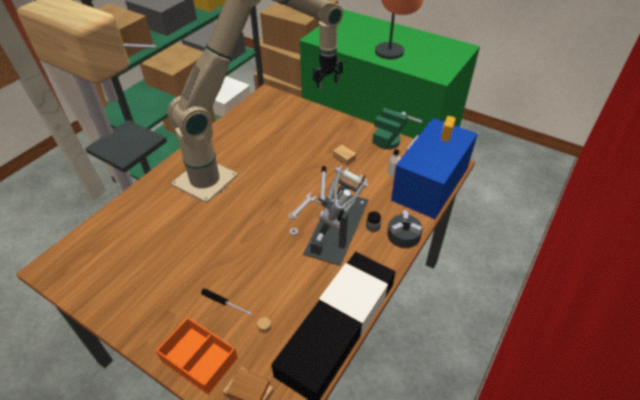

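View pics/top0.png

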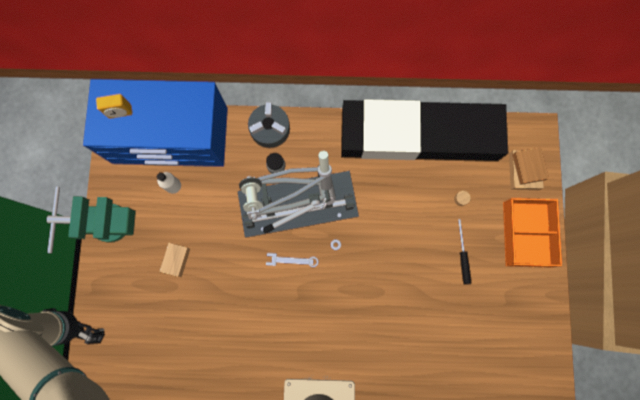

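The top view shows the jig plate with corners near (238,190), (352,172), (358,215), (245,236). The seat post is at about (324,160) and the kickstand's black foot at about (267,229). I'll zoom in on both views.

```bash
python3 - <<'E'
import cv2,numpy as np
a=cv2.resize(cv2.imread("pics/top0.png")[140:250,225:370],None,fx=5,fy=5,interpolation=cv2.INTER_CUBIC)
b=cv2.resize(cv2.imread("pics/scene0.png")[155:270,280:400],None,fx=5,fy=5,interpolation=cv2.INTER_CUBIC)
cv2.imwrite("pics/topc.png",a);cv2.imwrite("pics/scenec.png",b)
E
```

```text
(no output)
```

View pics/topc.png

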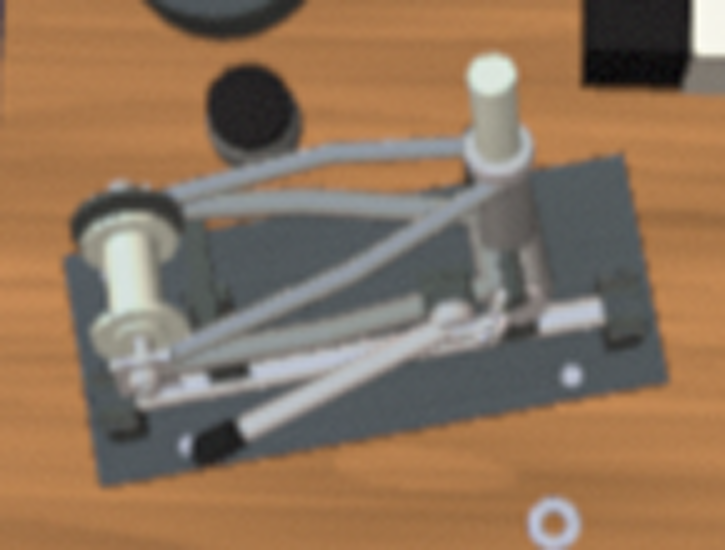

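View pics/scenec.png

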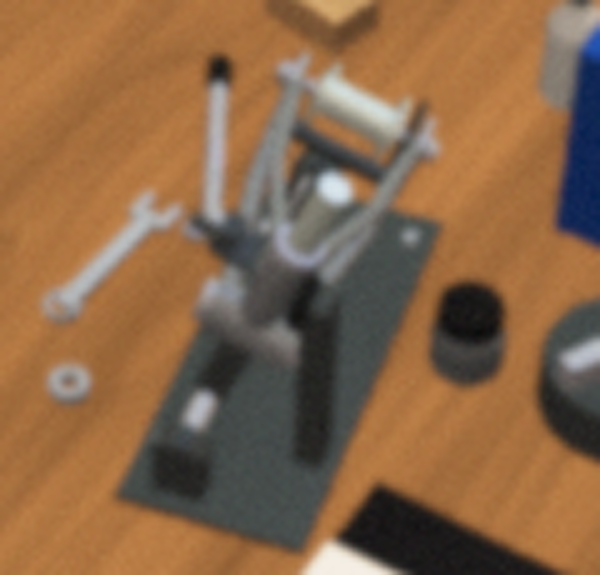

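The crops show the following, in crop pixels:
- **Top:** the plate corners, post top at (493,75) and foot end at about (207,447).
- **Scene:** post top at (335,188), foot at (219,66), and near plate corners at (118,495) and (297,550).

Next I fit the jig's x, y and yaw to these points.

```bash
cat > h.py <<'E'
import numpy as np
from scipy.optimize import least_squares
from plant import manip
C={n:manip.get_calibration(n) for n in("scene","top")}
def proj(n,p):
    c=C[n];q=np.linalg.inv(c["cam_to_world"])@np.append(p,1);f=200/np.tan(np.radians(c["vfov"])/2)
    return np.array([c["cx"]+f*q[0]/q[2],c["cy"]+f*q[1]/q[2]])
def jig(P,p):
    c,s=np.cos(P[2]),np.sin(P[2]);return np.array([P[0]+c*p[0]-s*p[1],P[1]+s*p[0]+c*p[1],p[2]])
def frame(P,p,a=.35):
    c,s=np.cos(a),np.sin(a);return jig(P,(c*p[0]+s*p[2],p[1],.05-s*p[0]+c*p[2]))
FOOT=(-.110,.095,.120);POST=(0,-.09,.26);PIV=(-.06,-.05,.12)
off={"top":(225,140),"scene":(280,155)}
def px(n,u,v): return np.array([(u+.5)/5-.5+off[n][0],(v+.5)/5-.5+off[n][1]])
E
python3 - <<'E'
from h import *
obs=[("top",POST,(493,75)),("scene",POST,(335,188)),("top",FOOT,(207,447)),("scene",FOOT,(219,66))]
cor=[("top",1,-1,(623,153)),("top",-1,-1,(667,382)),("top",-1,1,(103,487)),("top",1,1,(65,258)),("scene",-1,-1,(118,495)),("scene",1,-1,(297,550))]
def r(q):
    o=[proj(n,frame(q,p))-px(n,*u) for n,p,u in obs]
    o+=[proj(n,jig(q,(q[3]+sx*.075,sy*.18,.008)))-px(n,*u) for n,sx,sy,u in cor]
    return np.concatenate(o)
s=least_squares(r,[.65,.05,.1,0]);print(s.x,np.round(s.fun.reshape(-1,2),2))
P=s.x
for a in(.35,0):
  print(a,"post",frame(P,POST,a),"foot",frame(P,FOOT,a),"piv",frame(P,PIV,a),"footdown",frame(P,(-.11,-.05,-.025),a))
E
```

```text
[0.59704563 0.07517839 0.21181345 0.02896688] [[-0.27 -0.27]
 [-0.15  0.32]
 [-0.13  0.41]
 [ 0.08  0.41]
 [ 0.23 -0.19]
 [ 0.87  0.11]
 [-0.73  0.44]
 [-0.71 -0.53]
 [-1.21 -0.01]
 [ 0.84  0.37]]
0.35 post [0.70312757 0.00593278 0.29423691] foot [0.51627993 0.15498228 0.20044348] piv [0.59268269 0.02309721 0.18329859] footdown [0.49815474 0.00277001 0.06423444]
0 post [ 0.61596661 -0.01281022  0.31      ] foot [0.46953184 0.14492962 0.17      ] piv [0.54889821 0.01368184 0.17      ] footdown [0.50001564 0.00317018 0.025     ]
```

The fit is good to about 1 px (jig at x 0.597, y 0.075, yaw 0.212). First I turn the tool so its y lies along the jig's y, raise it, and shut the fingers.

{"fn": "arm_command", "kwargs": {"moves": [{"dp": [0,0,-0.3],"spin": -1},{"dp": [0,0,-0.3],"spin": -1},{"dp": [0,0,-0.3],"spin": -1},{"dp": [0,0,-0.3],"spin": -1},{"dp": [0,0,-0.3],"spin": -1},{"dp": [0,0,0],"spin": -0.18}], "hand": -1}}

```text
t: 0.85
eef_pos: [0.2591, 0.5962, 0.2613]
ee_rot: [-0.0, -0.106, 0.994, 0.0]
ft_force: [0.9, -0.5, 0.6]
opening: 0.0
finger_force: 0.0
```

{"fn": "arm_command", "kwargs": {"moves": [{"dp": [-0.33,-1,0],"spin": 0},{"dp": [-0.33,-1,0],"spin": 0},{"dp": [-0.33,-1,0],"spin": 0},{"dp": [-0.33,-1,0],"spin": 0},{"dp": [-0.33,-1,0],"spin": 0},{"dp": [-0.33,-1,0],"spin": 0},{"dp": [-0.33,-1,0],"spin": 0},{"dp": [-0.33,-1,0],"spin": 0}]}}

```text
t: 1.85
eef_pos: [0.345, 0.4497, 0.2614]
ee_rot: [0.0, -0.106, 0.994, 0.0]
ft_force: [0.2, -0.1, 0.1]
opening: -0.0
finger_force: 0.0
```

{"fn": "arm_command", "kwargs": {"moves": [{"dp": [-0.33,-1,0],"spin": 0},{"dp": [-0.33,-1,0],"spin": 0},{"dp": [-0.33,-1,0],"spin": 0},{"dp": [-0.33,-1,0],"spin": 0},{"dp": [-0.33,-1,0],"spin": 0},{"dp": [-0.33,-1,0],"spin": 0},{"dp": [-0.33,-1,0],"spin": 0},{"dp": [-0.33,-1,0],"spin": 0}]}}

```text
t: 2.85
eef_pos: [0.4301, 0.3043, 0.2613]
ee_rot: [0.0, -0.106, 0.994, 0.0]
ft_force: [-0.3, 0.3, 0.6]
opening: 0.0002
finger_force: 0.0
```

```bash
cat >> h.py <<'E'
P=[.59705,.07518,.21181]
def st():
    s=manip.state();e=s["eef_pos"];c,n=np.cos(P[2]),np.sin(P[2]);dx,dy=e[0]-P[0],e[1]-P[1]
    q=s["ee_rot"];R=lambda v:np.arctan2(v[1],v[0])
    from scipy.spatial.transform import Rotation as Ro
    y=Ro.from_quat([q[1],q[2],q[3],q[0]]).as_matrix()
    print("t",round(s["t"],2),"jig xyz",np.round([c*dx+n*dy,-n*dx+c*dy,e[2]],4),"yaw err",round(np.arctan2(y[1,1],y[0,1])-P[2]-np.pi/2,3),"z",np.round(y[:,2],3),"F",np.round(s["ft_force"],1),"open",round(s["opening"],4),"ff",round(s["finger_force"],1))
E
python3 -c "from h import *;st()"
```

```text
t 2.85 jig xyz [-0.1151  0.2591  0.2613] yaw err -0.0 z [ 0.  0. -1.] F [-0.3  0.3  0.6] open 0.0002 ff 0.0
```

{"fn": "arm_command", "kwargs": {"moves": [{"dp": [-0.33,-1,0],"spin": 0},{"dp": [-0.33,-1,0],"spin": 0},{"dp": [-0.33,-1,0],"spin": 0},{"dp": [-0.33,-1,0],"spin": 0},{"dp": [-0.33,-1,0],"spin": 0},{"dp": [-0.33,-1,0],"spin": 0},{"dp": [-0.33,-1,0],"spin": 0},{"dp": [-0.33,-1,0],"spin": 0}]}}

```text
t: 3.85
eef_pos: [0.5151, 0.1589, 0.2613]
ee_rot: [0.0, -0.106, 0.994, 0.0]
ft_force: [0.2, 0.2, -0.3]
opening: -0.0001
finger_force: 0.0
```

{"fn": "arm_command", "kwargs": {"moves": [{"dp": [-0.2,-0.7,0.5],"spin": 0},{"dp": [0,0,0.9],"spin": 0},{"dp": [0,0,0.7],"spin": 0},{"dp": [0,0,0.4],"spin": 0}]}}

```text
t: 4.35
eef_pos: [0.5209, 0.1474, 0.2101]
ee_rot: [-0.001, -0.106, 0.994, -0.0]
ft_force: [0.5, 0.4, 0.0]
opening: 0.0004
finger_force: 0.0
```

```bash
python3 - <<'E'
from h import *
import cv2
st()
ims=[manip.read_camera(n)[:,:,::-1] for n in("top","scene")]
cv2.imwrite("pics/a1.png",np.hstack([cv2.resize(ims[0][140:250,225:370],(400,303)),cv2.resize(ims[1][140:270,275:400],(380,395))[:303]]))
a=lambda th,s=.9:np.round(frame([0,0,0],(-.06-.05*s,-.05+.145*s*np.cos(th),.12-.145*s*np.sin(th))),4)
for th in np.arange(0,1.3,.2):print(th,a(th))
E
```

```text
t 4.35 jig xyz [-0.0592  0.0866  0.2101] yaw err 0.001 z [-0.002 -0.    -1.   ] F [0.5 0.4 0. ] open 0.0004 ff 0.0
0.0 [-0.0575  0.0805  0.1987]
0.2 [-0.0664  0.0779  0.1744]
0.4 [-0.0749  0.0702  0.151 ]
0.6000000000000001 [-0.0828  0.0577  0.1295]
0.8 [-0.0896  0.0409  0.1108]
1.0 [-0.0951  0.0205  0.0956]
1.2000000000000002 [-0.0992 -0.0027  0.0845]
```

View pics/a1.png

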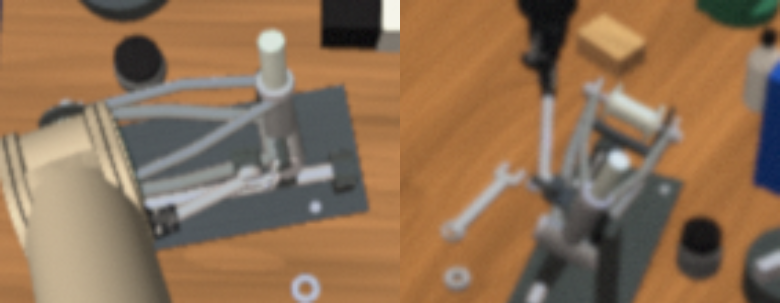

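The shut fingertips sit just above the leg at the black sleeve (top at about (160,218), scene at about (545,90)). I now push down along the leg's arc.

{"fn": "arm_command", "kwargs": {"moves": [{"dp": [0.2,0,0.65],"spin": 0},{"dp": [0.2,0,0.65],"spin": 0},{"dp": [0.22,-0.12,0.6],"spin": 0},{"dp": [0.22,-0.12,0.6],"spin": 0},{"dp": [0.2,-0.22,0.55],"spin": 0},{"dp": [0.2,-0.22,0.55],"spin": 0}]}}

```text
t: 5.2
eef_pos: [0.4999, 0.1284, 0.1385]
ee_rot: [-0.0, -0.106, 0.994, -0.0]
ft_force: [0.4, -0.5, 0.6]
opening: 0.0001
finger_force: 0.6
```

```bash
python3 - <<'E'
from h import *
import cv2
st()
ims=[manip.read_camera(n)[:,:,::-1] for n in("top","scene")]
cv2.imwrite("pics/a2.png",np.hstack([cv2.resize(ims[0][140:250,225:370],(400,303)),cv2.resize(ims[1][140:270,275:400],(380,395))[:303]]))
E
```

```text
t 5.2 jig xyz [-0.0838  0.0725  0.1385] yaw err -0.0 z [-0. -0. -1.] F [ 0.4 -0.5  0.6] open 0.0001 ff 0.6
```

View pics/a2.png

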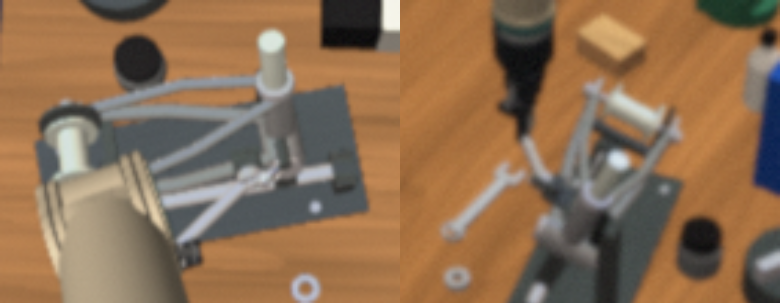

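The leg follows the fingers down, as its end stays at the fingertip, at (525,140) in the scene half. I continue past dead centre.

{"fn": "arm_command", "kwargs": {"moves": [{"dp": [0.18,-0.36,0.5],"spin": 0},{"dp": [0.18,-0.36,0.5],"spin": 0},{"dp": [0.12,-0.5,0.38],"spin": 0},{"dp": [0.12,-0.5,0.38],"spin": 0},{"dp": [0.1,-0.7,0.2],"spin": 0},{"dp": [0.1,-0.7,0.2],"spin": 0},{"dp": [0,0,0],"spin": 0}]}}

```text
t: 6.18
eef_pos: [0.4976, 0.0626, 0.0959]
ee_rot: [-0.0, -0.104, 0.995, -0.0]
ft_force: [-0.0, -0.1, 0.8]
opening: -0.0001
finger_force: 0.0
```

```bash
python3 - <<'E'
from h import *
import cv2
st()
ims=[manip.read_camera(n)[:,:,::-1] for n in("top","scene")]
cv2.imwrite("pics/a3.png",np.hstack([cv2.resize(ims[0][140:250,225:370],(400,303)),cv2.resize(ims[1][140:270,275:400],(380,395))[:303]]))
E
```

```text
t 6.17 jig xyz [-0.0998  0.0086  0.0959] yaw err -0.003 z [-0.001 -0.001 -1.   ] F [-0.  -0.1  0.8] open -0.0001 ff 0.0
```

View pics/a3.png

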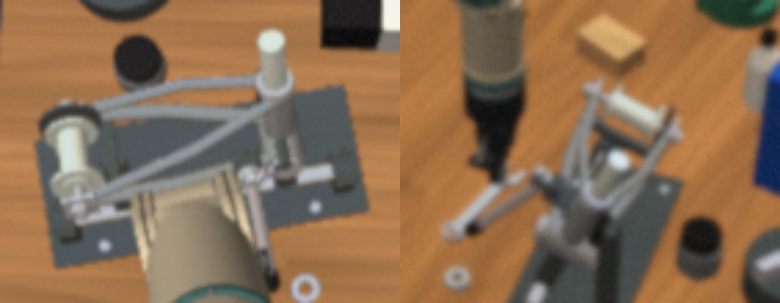

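The kickstand has snapped down: its leg runs from (255,185) to the foot at (272,280) in the top half. I'll check that angle while retreating upward, then go over the post with the fingers open.

{"fn": "arm_command", "kwargs": {"moves": [{"dp": [0.3,0.4,-0.6],"spin": 0},{"dp": [0.2,0.2,-1],"spin": 0},{"dp": [0,0,-1],"spin": 0},{"dp": [0,0,-1],"spin": 0},{"dp": [0,0,-1],"spin": 0},{"dp": [0,0,-1],"spin": 0},{"dp": [0,0,-1],"spin": 0},{"dp": [0,0,-1],"spin": 0}]}}

```text
t: 7.28
eef_pos: [0.4846, 0.0754, 0.2497]
ee_rot: [0.0, -0.107, 0.994, 0.0]
ft_force: [0.3, 0.1, 0.3]
opening: 0.0005
finger_force: 0.0
```

{"fn": "arm_command", "kwargs": {"moves": [{"dp": [0,0,-1],"spin": 0},{"dp": [0,0,-1],"spin": 0},{"dp": [0,0,-1],"spin": 0},{"dp": [0,0,-1],"spin": 0},{"dp": [0,0,-1],"spin": 0},{"dp": [0,0,-1],"spin": 0}], "hand": 1}}

```text
t: 8.02
eef_pos: [0.4843, 0.0754, 0.3696]
ee_rot: [0.0, -0.107, 0.994, 0.0]
ft_force: [-0.4, 0.3, 0.1]
opening: 0.0853
finger_force: 0.0
```

```bash
python3 - <<'E'
from h import *
import cv2
st()
def crop(n):return px(n,0,0)
for th in(1.2,1.4,1.6):
  f=frame(P,(-.11,-.05+.145*np.cos(th),.12-.145*np.sin(th)))
  print(th,[np.round(proj(n,f),1) for n in("top","scene")])
for n,(y0,y1,x0,x1) in {"top":(205,260,295,350),"scene":(200,270,280,340)}.items():
    im=manip.read_camera(n)[:,:,::-1];cv2.imwrite(f"pics/b_{n}.png",im)
    m=(im[y0:y1,x0:x1].max(2)<60).astype(np.uint8)
    k,l,s,c=cv2.connectedComponentsWithStats(m)
    print(n,[(s[i][4],np.round(c[i]+[x0,y0],1).tolist()) for i in range(1,k) if s[i][4]>8])
E
```

```text
t 8.03 jig xyz [-0.1102  0.0239  0.3696] yaw err 0.002 z [ 0.001  0.    -1.   ] F [-0.4  0.3  0.1] open 0.0853 ff 0.0
1.2 [array([304. , 244.6]), array([304.2, 204.3])]
1.4 [array([313.5, 244. ]), array([301. , 210.3])]
1.6 [array([323.2, 242.5]), array([298. , 215.7])]
top [(np.int32(42), [320.0, 225.0]), (np.int32(23), [323.1, 241.8])]
scene [(np.int32(11), [324.4, 203.4]), (np.int32(24), [338.0, 215.8]), (np.int32(9), [298.3, 215.1]), (np.int32(71), [324.4, 228.0]), (np.int32(18), [339.0, 237.5]), (np.int32(110), [315.4, 248.9])]
```

The foot is measured at (323.1,241.8) and (298.3,215.1), which matches 1.6 rad in both views. Now I go over the post.

{"fn": "arm_command", "kwargs": {"moves": [{"dp": [-0.95,-0.57,0],"spin": 0},{"dp": [-0.95,-0.57,0],"spin": 0},{"dp": [-0.95,-0.57,0],"spin": 0},{"dp": [-0.95,-0.57,0],"spin": 0},{"dp": [-0.95,-0.57,0],"spin": 0},{"dp": [-0.95,-0.57,0],"spin": 0},{"dp": [-0.95,-0.57,0],"spin": 0},{"dp": [-0.95,-0.57,0],"spin": 0}]}}

```text
t: 9.12
eef_pos: [0.653, 0.0177, 0.3674]
ee_rot: [-0.001, -0.106, 0.994, 0.0]
ft_force: [0.1, -0.4, -0.7]
opening: 0.0856
finger_force: 0.0
```

{"fn": "arm_command", "kwargs": {"moves": [{"dp": [-0.95,-0.57,0],"spin": 0},{"dp": [-0.95,-0.57,0],"spin": 0},{"dp": [0,0,0.8],"spin": 0},{"dp": [0,0,0.8],"spin": 0},{"dp": [0,0,0],"spin": 0}]}}

```text
t: 9.75
eef_pos: [0.693, 0.0033, 0.3337]
ee_rot: [-0.002, -0.106, 0.994, 0.0]
ft_force: [1.0, -0.4, 0.2]
opening: 0.0856
finger_force: 0.0
```

```bash
python3 - <<'E'
from h import *
import cv2
st()
c=manip.get_calibration("wrist")
im=manip.read_camera("wrist");cv2.imwrite("pics/w.png",im[:,:,::-1])
f=200/np.tan(np.radians(c["vfov"])/2)
def pw(p):
    q=np.linalg.inv(c["cam_to_world"])@np.append(p,1);r=np.hypot(q[0],q[1]);t=np.arctan2(r,q[2]);return np.round([c["cx"]+f*t*q[0]/r,c["cy"]+f*t*q[1]/r],1)
print("post top expected",pw(frame(P,POST)))
E
```

```text
t 9.75 jig xyz [ 0.0787 -0.0904  0.3337] yaw err 0.001 z [-0.005  0.    -1.   ] F [ 1.  -0.4  0.2] open 0.0856 ff 0.0
post top expected [323.7 240.4]
```

View pics/w.png

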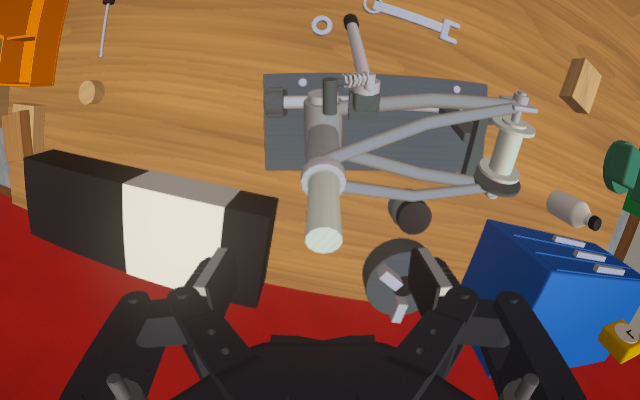

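The wrist view shows the post top at (324,240), exactly as predicted and centred between the fingers. I descend and grip.

{"fn": "arm_command", "kwargs": {"moves": [{"dp": [-0.1,0,0.8],"spin": 0},{"dp": [0,0,0.8],"spin": 0},{"dp": [0,0,0.8],"spin": 0},{"dp": [0,0,0.8],"spin": 0},{"dp": [0,0,0.8],"spin": 0},{"dp": [0,0,0],"spin": 0}]}}

```text
t: 10.55
eef_pos: [0.696, 0.0029, 0.2541]
ee_rot: [-0.002, -0.106, 0.994, 0.0]
ft_force: [0.4, -0.5, 0.1]
opening: 0.0855
finger_force: 0.0
```

{"fn": "arm_command", "kwargs": {"moves": [{"dp": [0,0,0],"spin": 0},{"dp": [0,0,0],"spin": 0},{"dp": [0,0,0],"spin": 0},{"dp": [0,0,0],"spin": 0},{"dp": [0,0,0],"spin": 0},{"dp": [0,0,0],"spin": 0}], "hand": -1}}

```text
t: 11.3
eef_pos: [0.6972, 0.0049, 0.2569]
ee_rot: [0.001, -0.106, 0.994, 0.001]
ft_force: [-1.3, 4.7, 5.1]
opening: 0.0235
finger_force: 59.3
```

```bash
python3 -c "
from h import *;st()
r=.235
for a in np.arange(.35,-.01,-.05):print(round(a,2),np.round([r*np.sin(a),.05+r*np.cos(a)-.019],4))"
```

```text
t 11.3 jig xyz [ 0.0832 -0.0897  0.2569] yaw err 0.001 z [ 0.001  0.002 -1.   ] F [-1.3  4.7  5.1] open 0.0235 ff 59.3
0.35 [0.0806 0.2518]
0.3 [0.0694 0.2555]
0.25 [0.0581 0.2587]
0.2 [0.0467 0.2613]
0.15 [0.0351 0.2634]
0.1 [0.0235 0.2648]
0.05 [0.0117 0.2657]
0.0 [0.    0.266]
```

{"fn": "arm_command", "kwargs": {"moves": [{"dp": [0.52,0,-0.18],"spin": 0},{"dp": [0.52,0,-0.16],"spin": 0},{"dp": [0.52,0,-0.14],"spin": 0},{"dp": [0.52,0,-0.11],"spin": 0},{"dp": [0.52,0,-0.08],"spin": 0},{"dp": [0.52,0,-0.05],"spin": 0},{"dp": [0.52,0,-0.03],"spin": 0},{"dp": [0.52,0,-0.01],"spin": 0}]}}

```text
t: 12.3
eef_pos: [0.617, -0.0123, 0.271]
ee_rot: [0.002, -0.107, 0.994, 0.001]
ft_force: [2.3, 5.0, -2.3]
opening: 0.0238
finger_force: 59.5
```

{"fn": "arm_command", "kwargs": {"moves": [{"dp": [0,0,0],"spin": 0},{"dp": [0,0,0],"spin": 0},{"dp": [0,0,0],"spin": 0}]}}

```text
t: 12.68
eef_pos: [0.6164, -0.0124, 0.2709]
ee_rot: [0.001, -0.107, 0.994, 0.001]
ft_force: [1.4, 6.1, -1.3]
opening: 0.0235
finger_force: 60.3
```

```bash
python3 - <<'E'
from h import *
import cv2
st()
ims=[manip.read_camera(n)[:,:,::-1] for n in("top","scene")]
cv2.imwrite("pics/a4.png",np.hstack([cv2.resize(ims[0][140:250,225:370],(400,303)),cv2.resize(ims[1][140:270,275:400],(380,395))]) if 0 else np.hstack([cv2.resize(ims[0][140:250,225:370],(400,395)),cv2.resize(ims[1][140:270,275:400],(380,395))]))
c=manip.get_calibration("wrist")
cv2.imwrite("pics/w2.png",manip.read_camera("wrist")[:,:,::-1])
HUB=(-.06,.122,.12);FD=(-.11,-.05,-.025)
for a in(-.04,0,.04):print(a,[np.round(proj(n,frame(P,p,a)),1) for p in(FD,(0,.122,.12)) for n in("top","scene")])
E
```

```text
t 12.68 jig xyz [ 0.0005 -0.0897  0.2709] yaw err 0.002 z [ 0.001  0.002 -1.   ] F [ 1.4  6.1 -1.3] open 0.0235 ff 60.3
-0.04 [array([321.5, 243.3]), array([299.6, 222.6]), array([254. , 212.5]), array([339.7, 173.1])]
0 [array([321.6, 243.5]), array([299.3, 221.8]), array([253.8, 210.8]), array([340.9, 173.4])]
0.04 [array([321.7, 243.6]), array([299., 221.]), array([253.5, 209.1]), array([342.1, 173.7])]
```

View pics/a4.png

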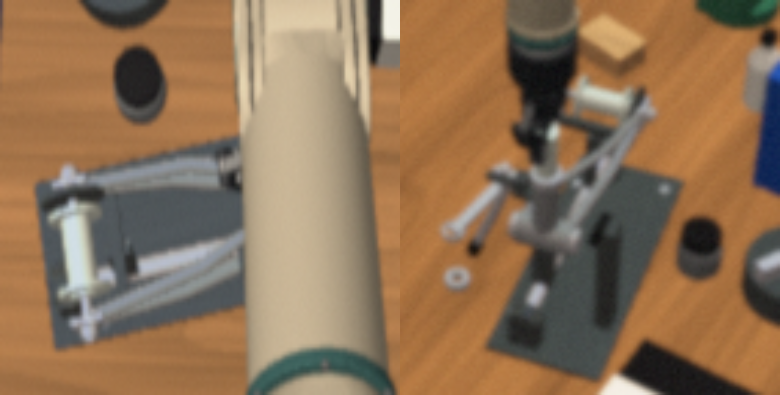

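The frame stands upright with the post in the fingers and the kickstand down (foot at about (475,245) in the scene half). One numeric check of the lean from the hub's cream shell, calibrated against the starting pictures.

```bash
python3 - <<'E'
from h import *
import cv2
def hub(im,n,p):
    u,v=np.round(p).astype(int);w=16;c=im[v-w:v+w,u-w:u+w].astype(float)
    m=((c[...,2]>165)&(c[...,2]-c[...,0]>12)&(c[...,1]-c[...,0]>8)&(c[...,2]-c[...,1]<25)).astype(np.uint8)
    k,l,s,q=cv2.connectedComponentsWithStats(m);i=1+s[1:,4].argmax();return s[i,4],np.round(q[i]+[u-w,v-w],2)
H=(0,.122,.12)
for n in("top","scene"):
    e0=proj(n,frame(P,H));e1=proj(n,frame(P,H,0))
    print(n,np.round(e0,1),hub(cv2.imread(f"pics/{n}0.png"),n,e0),np.round(e1,1),hub(manip.read_camera(n)[:,:,::-1],n,e1))
st()
E
```

```text
top [251.7 197.1] (np.int32(44), array([253.34, 194.09])) [253.8 210.8] (np.int32(45), array([256.04, 208.56]))
scene [350.9 177.3] (np.int32(56), array([352.16, 175.16])) [340.9 173.4] (np.int32(63), array([340.59, 170.84]))
t 12.93 jig xyz [ 0.0005 -0.0897  0.271 ] yaw err 0.002 z [ 0.001  0.002 -1.   ] F [ 0.1  6.5 -0.9] open 0.0236 ff 60.3
```

```bash
python3 -c "
from plant import manip
print(manip.finish_job())"
```

```text
the job is handed in; nothing more can be done
None
```

The kickstand is snapped fully down (about 1.6 rad in both camera views) and the job is handed in at about 13 s with the frame gripped upright: lean about 0 from the arm's pose, though a rough camera check of the hub read 0.02–0.05 rad past upright, and no loose item was touched as far as I could see.

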